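# Find the empty bay by its rocking lid and push it open

## Robot

A 7-joint arm with a two-finger parallel gripper is mounted at the origin on the work surface; the furniture and walls round the work are solid. World frame = base frame: x ahead of the robot, y to its left, z up, the work surface at z = 0. Lengths are in mm, angles in rad, forces in N, time in s.
With the tool pointing down it reaches from about 350 to 900 mm from the base axis. Payload 8.1 kg.
Tool frame: the origin (TCP) lies between the finger pads; the fingertips stand 25 mm ahead of it and the grasp point (between the pads) lies 6 mm ahead of it (r.tcp_to_tips is the distance from the TCP to the fingertips, in mm); z points along the fingers, y is the line along which they close (so a half turn about z gives the same grasp; the last joint's range is limited). The gripper opens to 92 mm and grips with 3 to 60 N. Pads are 19 mm wide; open, the fingers measure 130 mm over their backs; the gripper's body (75 mm by 190 mm) begins 47 mm behind the grasp point.
Start: joints at [-1.357, 0.434, 0.025, 1.573, -0.012, 1.134, -0.075], TCP at [194.731, 593.902, 251.742] pointing down, gripper open.
Joint ranges: [-2.62, 2.62], [-0.44, 2.09], [-1.27, 1.32], [0.08, 2.57], [-1.32, 4.46], [0.12, 2], [-2.74, 2.74]. Speed limits (rad/s): [2.22, 2.22, 3.01, 3.01, 3.14, 3.14, 3.14].

## Interface

Orientations are given as a unit quaternion [x, y, z, w].
In Python, from plant import r gives the robot as it stands.
- The arm moves only by the shell command python3 -m pendant 'ROWS'. ROWS is a JSON object of lists of equal length, an entry for each row: "translation": the shift along the tool's x, y, z in cm, a list of three; "rot": the turn, a rotation vector about the tool's x, y, z in degrees, a list of three; "jaw": the opening, from 0 (shut) to 1 (fully open). In form: {"translation": [[x, y, z], ...], "rot": [[wx, wy, wz], ...], "jaw": [jaw, ...]}. A call has 1 to 20 rows; each row shifts and turns the commanded pose from where the row before left it, along the tool's axes as they then stand; what a row does not reach is not made up. A row lasts 1/10 s, in which the tool goes at most 50 mm and 8.59 degrees, less where a joint would pass 70% of its speed; a pose out of reach is approached as far as the arm can. A call is refused whole if a number of a shift passes 5 or a number of a turn 8.59, either way. A call with a gripper value outside its range is refused whole. The fingers move at their own pace and stop on an object; the grip force is fixed at half the most. Time passes only in rows, so rows that do not move let the fingers close. It gives the time, the measured TCP pose, the force, the opening and the grip force at its end, in the units of the state.
- r.get_obs(): the state, without advancing time (a new reading comes with each control period).
- r.get_image(name): name is "scene" or "top" or "wrist"; returns a dict with "image" (400x640x3 uint8, red, green, blue), "z_map" (400x640 float32, mm along the optical axis (not along the pixel's ray), 0 where there is no reading), "fx", "fy", "cx", "cy" (pixels), "world_from_camera" (4x4, takes a point from camera to world coordinates); the wrist camera has in their place "T_tool_cam" (4x4, takes a point from camera to tool coordinates, whose origin is the TCP and whose axes are the flange's). Camera axes: x right, y up, looking along -z (the intrinsics and any distortion apply to the point x, -y, -z); pixel columns grow to the right and rows downward; lengths in mm; the calibration is good to about 2 mm. A picture is of the moment at which its call begins: read the wrist's pose just before it.
- r.job_done(): hands the job in; it is judged then, once.
The state is a dict: "clock": time; "joints": joint angles; "qd": joint speeds; "joint_efforts": joint torques, N m; "tool_pos": TCP position; "tcp_rot": TCP orientation; "ft_force": force on the tool from outside, world axes, zero at the start; "moment": the same for the moment, N m; "width": opening from 0.0 (shut) to 1.0 (fully open); "grip_force": force on a finger pad.
Only numpy, scipy, OpenCV 4.12 (cv2) and the standard library are available. Lean on these libraries where they do the work, as an engineer would, in place of code of your own. Each camera call takes 0.05 s, during which the arm holds its last target. There are 200 camera calls.

## Task

Three compartments of the blue parts bin are packed full, so their lids cannot tip; one is empty. With closed fingertips press lightly on the ribbed near half of the lids, one after another, until you find the one that rocks, then push that lid open to at least 45 degrees, leave it standing open and move clear. Do not press hard on the lids that stay firm, grasp nothing and leave the things round the bin where they are.

Things in the scene. Friction and masses are not known exactly. Their poses are not given: they have to be found in the camera images.
- bin: blue parts bin fixed to the table, 140 mm deep (its x) by 360 mm wide (its y) by 80 mm high, 5 mm walls and bottom, with four side-by-side compartments (about 84 mm wide, 130 mm front to back inside, 75 mm deep) closed by four identical grey lids flush with the rim. Origin: centre of its underside; its y axis runs along the row of lids from lid_4 towards lid_1, its x axis points away from the robot, across the lids (the bin may be turned by up to about 15 degrees).
- lid_1 (a joint): angle of the leftmost (+y end) lid: 0 = shut and flush, grows as its near half tips down into the bin and its far half rises, up to a stop at 1.0 rad. The lid is a plate 129 mm (front to back) x 83 mm x 6 mm on a pin along the bin's y axis through its middle; it cannot tip the other way. A free lid yields to about 2 to 3 N at the press point and stays at whatever angle it is left; one over a full compartment gives under 2 mm and then is rigid.
- lid_1_press (a point): press point of the leftmost (+y end) lid: on its top face, in the black ribbed patch (40 mm wide) of its near half, 38 mm from the pin towards the robot; 80 mm above the table when shut. It moves with the lid; straight down from here there is room for closed fingertips to go about 45 mm below the rim as the lid tips.
- lid_2 (a joint): angle of the second from the left lid: 0 = shut and flush, grows as its near half tips down into the bin and its far half rises, up to a stop at 1.0 rad. The lid is a plate 129 mm (front to back) x 83 mm x 6 mm on a pin along the bin's y axis through its middle; it cannot tip the other way. A free lid yields to about 2 to 3 N at the press point and stays at whatever angle it is left; one over a full compartment gives under 2 mm and then is rigid.
- lid_2_press (a point): press point of the second from the left lid: on its top face, in the black ribbed patch (40 mm wide) of its near half, 38 mm from the pin towards the robot; 80 mm above the table when shut. It moves with the lid; straight down from here there is room for closed fingertips to go about 45 mm below the rim as the lid tips.
- lid_3 (a joint): angle of the third from the left lid: 0 = shut and flush, grows as its near half tips down into the bin and its far half rises, up to a stop at 1.0 rad. The lid is a plate 129 mm (front to back) x 83 mm x 6 mm on a pin along the bin's y axis through its middle; it cannot tip the other way. A free lid yields to about 2 to 3 N at the press point and stays at whatever angle it is left; one over a full compartment gives under 2 mm and then is rigid.
- lid_3_press (a point): press point of the third from the left lid: on its top face, in the black ribbed patch (40 mm wide) of its near half, 38 mm from the pin towards the robot; 80 mm above the table when shut. It moves with the lid; straight down from here there is room for closed fingertips to go about 45 mm below the rim as the lid tips.
- lid_4 (a joint): angle of the rightmost (-y end) lid: 0 = shut and flush, grows as its near half tips down into the bin and its far half rises, up to a stop at 1.0 rad. The lid is a plate 129 mm (front to back) x 83 mm x 6 mm on a pin along the bin's y axis through its middle; it cannot tip the other way. A free lid yields to about 2 to 3 N at the press point and stays at whatever angle it is left; one over a full compartment gives under 2 mm and then is rigid.
- lid_4_press (a point): press point of the rightmost (-y end) lid: on its top face, in the black ribbed patch (40 mm wide) of its near half, 38 mm from the pin towards the robot; 80 mm above the table when shut. It moves with the lid; straight down from here there is room for closed fingertips to go about 45 mm below the rim as the lid tips.
- pliers: red-handled pliers lying down, 56x161x12 mm; a loose bystander, not to be disturbed. Origin: centre of its underside.
- sanding_block: brown sanding block, 45x75x23 mm; a loose bystander, not to be disturbed. Origin: centre of its underside.
- bit_case: flat grey drill-bit case, 80x130x22 mm; a loose bystander, not to be disturbed. Origin: centre of its underside.
- pebble3: dark stone, 53x62x29 mm; a loose bystander, not to be disturbed. Origin: centre of its underside.
- dropper_bottle: amber dropper bottle with black bulb, 33 mm wide, 102 mm tall; a loose bystander, not to be disturbed. Origin: centre of its underside.
- slip_jar: white jar with grey lid, 72 mm wide, 102 mm tall; a loose bystander, not to be disturbed. Origin: centre of its underside.
- c_clamp: orange C-clamp lying down, 79x119x15 mm; a loose bystander, not to be disturbed. Origin: centre of its underside.

How it is judged:
By the outcome, as a careful person would: the job done as asked, in the order asked, and still so for the second after the job is handed in, with the robot touching nothing.
It also fails if it takes over 45 s, if anything falls off the work surface, if the arm or the gripper's body presses on something with over 40 N, if the wrist force passes 120 N, or if a joint passes its speed limit or range.

## Working session

There is one attempt and no reset: what is moved stays moved. The work goes in short steps, Python scripts to look and compute and a shell command to move; the robot and the scene stay as the last step left them, time stands still between calls to the robot, and variables do not carry over. Pictures are saved under pics/ and viewed, at most 10 in all, crops included, and the job is handed in when it is done.

```bash
mkdir -p pics
python3 - <<'E'
from plant import r
import cv2,numpy as np
o=r.get_obs();print(o)
for n in("top","scene"):
    d=r.get_image(n);cv2.imwrite(f"pics/{n}0.png",d["image"][:,:,::-1]);np.savez(f"{n}.npz",**d)
    print(n,d["fx"],d["fy"],d["cx"],d["cy"],np.round(d["world_from_camera"],3).tolist(),[k for k in d])
E
```

```text
{'clock': 0.0, 'joints': array([-1.35662813,  0.43524007,  0.02499562,  1.57410223, -0.01158077,
        1.13401492, -0.07509881]), 'qd': array([ 4.05744111e-04,  1.13341840e-04, -1.18564880e-04,  6.24459541e-05,
       -5.91788297e-04, -8.14484720e-04,  2.68567239e-04]), 'joint_efforts': array([ 4.69624938e-04, -6.67867184e+01,  9.85097140e-01, -3.14454746e+01,
       -6.05260301e-02,  4.29713249e-02,  1.42362846e-04]), 'tool_pos': array([194.60578791, 593.42427213, 250.93262506]), 'tcp_rot': array([ 1.57762711e-01,  9.87476719e-01, -8.08919530e-04, -4.12702933e-05]), 'ft_force': array([0.8257739 , 0.33625464, 0.56313568]), 'moment': array([-0.02857947,  0.00667422,  0.04870515]), 'grip_force': 0.0, 'width': 0.9981959869562127}
top 507.9914892276162 507.9914892276162 313.50103059782174 194.75988192169345 [[0.026, 0.996, -0.082, 472.531], [-0.999, 0.028, 0.024, 37.989], [0.026, 0.081, 0.996, 1552.298], [0.0, 0.0, 0.0, 1.0]] ['image', 'z_map', 'fx', 'fy', 'cx', 'cy', 'world_from_camera']
scene 454.76874533192887 454.76874533192887 320.1566546276075 192.30692403375969 [[0.784, 0.42, -0.458, 57.753], [-0.621, 0.509, -0.596, -654.403], [-0.017, 0.751, 0.66, 841.658], [0.0, 0.0, 0.0, 1.0]] ['image', 'z_map', 'fx', 'fy', 'cx', 'cy', 'world_from_camera']
```

View pics/top0.png

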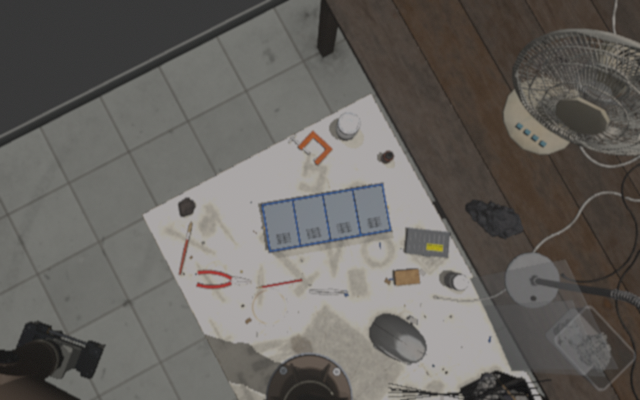

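View pics/scene0.png

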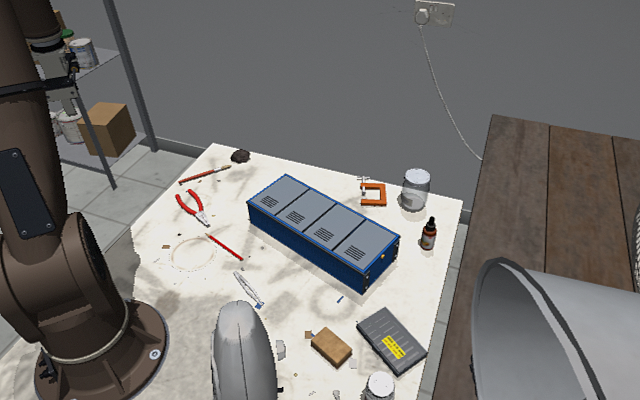

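The top view shows the bin at about (327,217) px with ribbed patches near (283,239), (313,233), (344,228) and (374,222), lid_1 at the left. The scene view agrees. The area around the bin's lids is clear.

```bash
cat > h.py <<'E'
import numpy as np,cv2
def load(n): return dict(np.load(f"{n}.npz"))
def ray(d,uv,z):
    u,v=uv;T=d["world_from_camera"];c=np.array([(u-d["cx"])/d["fx"],-(v-d["cy"])/d["fy"],-1.])
    w=T[:3,:3]@c;o=T[:3,3];return o+w*(z-o[2])/w[2]
def cloud(d):
    v,u=np.mgrid[:400,:640];z=d["z_map"];T=d["world_from_camera"]
    p=np.stack([(u-d["cx"])/d["fx"]*z,-(v-d["cy"])/d["fy"]*z,-z],-1);return p@T[:3,:3].T+T[:3,3]
E
python3 - <<'E'
from h import *
for n in("top","scene"):
    d=load(n);P=cloud(d);im=d["image"].astype(int);hsv=cv2.cvtColor(d["image"],cv2.COLOR_RGB2HSV)
    m=((hsv[...,0]>100)&(hsv[...,0]<125)&(hsv[...,1]>130)&(d["z_map"]>0)&(P[...,2]>65)&(P[...,2]<95)&(P[...,0]<900)&(P[...,0]>300)).astype(np.uint8)
    k,l,s,c=cv2.connectedComponentsWithStats(cv2.morphologyEx(m,cv2.MORPH_CLOSE,np.ones((3,3),np.uint8)));b=l==1+np.argmax(s[1:,4])
    v,u=np.nonzero(b);pts=np.array([ray(d,(a,e),80)[:2] for a,e in zip(u,v)],np.float32)
    rc=cv2.minAreaRect(pts);print(n,"rim",rc,"z",np.median(P[b][:,2]))
    box=cv2.convexHull(np.stack([u,v],1).astype(np.int32));M=np.zeros((400,640),np.uint8);cv2.fillConvexPoly(M,box,1)
    g=d["image"].mean(2);lid=(M>0)&~b;med=np.median(g[lid])
    # patches
    q=(lid&(g<med*0.8)&(hsv[...,1]<110)).astype(np.uint8)
    q=cv2.morphologyEx(q,cv2.MORPH_CLOSE,np.ones((3,3),np.uint8))
    k,l,s,c=cv2.connectedComponentsWithStats(q)
    for i in range(1,k):
        if s[i,4]>30: print(s[i],np.round(c[i],1),np.round(ray(d,c[i],80),1))
    near=(P[...,2]>110)&(P[...,0]>150)&(P[...,0]<850)&(abs(P[...,1])<650)&(d["z_map"]>0)
    k,l,s,c=cv2.connectedComponentsWithStats(near.astype(np.uint8))
    for i in range(1,k):
        if s[i,4]>40: print(" tall",s[i],np.round(P[l==i].min(0)),np.round(P[l==i].max(0)))
E
```

```text
top rim ((482.25286865234375, -135.5736541748047), (2.040884256362915, 6.180935382843018), 46.1077995300293) z 78.50769782717862
 tall [ 530   80   71   47 1303] [ 780. -650.  110.] [ 850. -579.  428.]
 tall [ 502  259   72  100 3664] [ 150. -650.  110.] [ 433. -536.  286.]
 tall [406 315  12  10  66] [ 237. -295.  113.] [ 262. -263.  143.]
 tall [ 375  318   52   45 1667] [ 151. -318.  110.] [ 252. -179.  244.]
 tall [   0  323  106   77 5055] [150. 398. 223.] [253. 649. 695.]
scene rim ((526.0038452148438, -40.654937744140625), (148.83065795898438, 364.16607666015625), 11.511220932006836) z 77.96117225183309
[247 187  65  37 266] [273.6 208.2] [462.1  59.7  80. ]
[260 196  19  12 121] [269.  201.4] [467.1  87.5  80. ]
[282 202  59  42 250] [305.9 226.6] [485.2 -40.8  80. ]
[286 211  19  13 133] [295.1 217. ] [484.6   1.3  80. ]
[314 220  52  51 276] [338.4 248.7] [ 499.9 -141.2   80. ]
[314 227  20  15 151] [323.5 234.1] [502.2 -85.5  80. ]
[344 245  22  16 169] [354.5 252.6] [ 519.9 -172.4   80. ]
 tall [  11    0   69  117 3699] [150. 488. 224.] [252. 650. 514.]
 tall [  471   257   169   143 17013] [ 150. -650.  582.] [ 230. -590.  727.]
 tall [ 211  300   62  100 4309] [ 150. -320.  110.] [ 249. -197.  240.]
 tall [276 340  10  21 168] [ 238. -296.  111.] [ 262. -267.  136.]
  return _methods._mean(a, axis=axis, dtype=dtype,
  ret = ret.dtype.type(ret / rcount)
```

```bash
python3 - <<'E'
from h import *
d=load("top")
for p in[(283,239),(313,233),(344,228),(374,222),(262,203),(383,184),(390,233)]:print(p,ray(d,p,80).round(1))
E
python3 -m pendant '{"translation":[[-2.6,-2.5,0.3],[-2.6,-2.5,0.3],[-2.6,-2.5,0.3],[-2.6,-2.5,0.3],[-2.6,-2.5,0.3],[-2.6,-2.5,0.3],[-2.6,-2.5,0.3],[-2.6,-2.5,0.3],[-2.6,-2.5,0.3],[-2.6,-2.5,0.3],[-2.6,-2.5,0.3],[-2.6,-2.5,0.3],[-2.6,-2.5,0.3],[-2.6,-2.5,0.3],[-2.6,-2.4,0.3],[-2.6,-2.4,0.3],[0,0,0],[0,0,0],[0,0,0],[0,0,0]],"rot":[[0,0,0],[0,0,0],[0,0,0],[0,0,0],[0,0,0],[0,0,0],[0,0,0],[0,0,0],[0,0,0],[0,0,0],[0,0,0],[0,0,0],[0,0,0],[0,0,0],[0,0,0],[0,0,0],[0,0,-7.4],[0,0,-7.4],[0,0,-7.4],[0,0,-7.4]],"jaw":[0,0,0,0,0,0,0,0,0,0,0,0,0,0,0,0,0,0,0,0]}'
python3 - <<'E'
from plant import r
import cv2,numpy as np
from scipy.spatial.transform import Rotation as R
o=r.get_obs();print(o['joints'],R.from_quat(o['tcp_rot']).as_matrix().round(3),o['tool_pos'],o['ft_force'],o['width'])
d=r.get_image("wrist");cv2.imwrite("pics/w1.png",d["image"][:,:,::-1])
T=np.eye(4);T[:3,:3]=R.from_quat(o['tcp_rot']).as_matrix();T[:3,3]=o['tool_pos'];d["world_from_camera"]=T@d["T_tool_cam"];print(list(d))
np.savez("w1.npz",**d)
E
```

```text
(283, 239) [463.5  86.8  80. ]
(313, 233) [483.    0.7  80. ]
(344, 228) [499.8 -88.7  80. ]
(374, 222) [ 519.5 -175.7   80. ]
(262, 203) [565.8 150.7  80. ]
(383, 184) [ 631.2 -200.3   80. ]
(390, 233) [ 488.9 -222.8   80. ]
clock: 2.1
tool_pos: [465.8, 85.9, 203.5]
tcp_rot: [-0.102, 0.995, -0.0, -0.0]
ft_force: [-0.2, 0.2, -0.2]
width: 0.003
grip_force: 0.0
[-0.45341861  0.24029747  0.19139505  2.00548619 -0.05772152  0.90154284
  1.54408747] [[-0.979 -0.203 -0.001]
 [-0.203  0.979 -0.   ]
 [ 0.001 -0.    -1.   ]] [465.76181988  85.90886532 203.45042212] [-0.16066775  0.1688581  -0.21406385] 0.0025074054374280667
['image', 'z_map', 'fx', 'fy', 'cx', 'cy', 'T_tool_cam', 'world_from_camera']
```

View pics/w1.png

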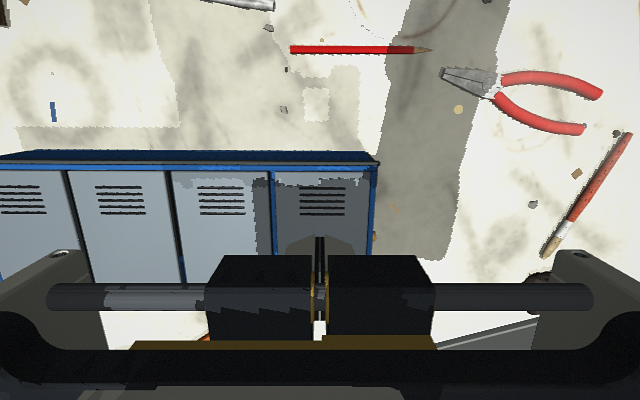

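The wrist view shows lid_1's ribs at about (322,201), lid_2's at (221,200), lid_3's at (120,200) and lid_4's at (20,200). The fingers are closed.

Run:
```python
from h import *
d=load("w1")
for p in[(322,201),(221,200),(120,200),(20,200),(377,167),(371,200)]:print(p,ray(d,p,80).round(1))
```

```text
(322, 201) [467.5  89.3  80. ]
(221, 200) [484.8   1.8  80. ]
(120, 200) [502.9 -85.5  80. ]
(20, 200) [ 520.9 -171.8   80. ]
(377, 167) [428. 129.  80.]
(371, 200) [457.8 131.5  80. ]
```

```bash
python3 -m pendant '{"translation":[[-0.2,0.2,2],[0,0,2],[0,0,2],[0,0,2],[0,0,1.3],[0,0,0],[0,0,0]],"rot":[[0,0,0],[0,0,0],[0,0,0],[0,0,0],[0,0,0],[0,0,0],[0,0,0]],"jaw":[0,0,0,0,0,0,0]}'
python3 -m pendant '{"translation":[[0,0,0.15],[0,0,0.1],[0,0,0]],"rot":[[0,0,0],[0,0,0],[0,0,0]],"jaw":[0,0,0]}'
```

```text
clock: 2.85
tool_pos: [467.5, 88.4, 110.8]
tcp_rot: [-0.099, 0.995, -0.0, -0.0]
ft_force: [-0.1, 0.3, 0.1]
width: 0.003
grip_force: 0.0
clock: 3.15
tool_pos: [467.8, 88.5, 108.6]
tcp_rot: [-0.1, 0.995, 0.0, 0.0]
ft_force: [-0.6, -0.2, -0.1]
width: 0.009
grip_force: 0.0
```

```bash
for i in 1 2 ; do :; done; python3 -m pendant '{"translation":[[0,0,0.15],[0,0,0],[0,0,0]],"rot":[[0,0,0],[0,0,0],[0,0,0]],"jaw":[0,0,0]}'
python3 -m pendant '{"translation":[[0,0,0.1],[0,0,0],[0,0,0]],"rot":[[0,0,0],[0,0,0],[0,0,0]],"jaw":[0,0,0]}'
```

```text
clock: 3.45
tool_pos: [467.5, 88.4, 106.7]
tcp_rot: [-0.1, 0.995, 0.0, -0.0]
ft_force: [-0.6, -0.2, -0.5]
width: 0.006
grip_force: 0.0
clock: 3.75
tool_pos: [467.5, 88.4, 105.7]
tcp_rot: [-0.1, 0.995, -0.0, -0.0]
ft_force: [0.5, -0.1, -0.0]
width: 0.002
grip_force: 0.0
```

```bash
python3 -m pendant '{"translation":[[0,0,0.1],[0,0,0],[0,0,0]],"rot":[[0,0,0],[0,0,0],[0,0,0]],"jaw":[0,0,0]}'
```

```text
clock: 4.05
tool_pos: [467.6, 88.4, 104.8]
tcp_rot: [-0.1, 0.995, 0.0, 0.0]
ft_force: [-0.8, -0.0, 2.1]
width: 0.006
grip_force: 0.9
```

Contact; continue in 1 mm steps.

```bash
python3 -m pendant '{"translation":[[0,0,0.1],[0,0,0],[0,0,0]],"rot":[[0,0,0],[0,0,0],[0,0,0]],"jaw":[0,0,0]}'
```

```text
clock: 4.35
tool_pos: [467.7, 88.5, 104.5]
tcp_rot: [-0.1, 0.995, 0.0, 0.0]
ft_force: [-4.0, -0.1, 15.8]
width: 0.008
grip_force: 7.7
```

```bash
python3 -m pendant '{"translation":[[0,0,-1.6],[0,-2.95,0],[0,-2.95,0],[0,-2.95,0],[0,0,0.9],[0,0,0.5],[0,0,0],[0,0,0]],"rot":[[0,0,0],[0,0,0],[0,0,0],[0,0,0],[0,0,0],[0,0,0],[0,0,0],[0,0,0]],"jaw":[0,0,0,0,0,0,0,0]}'
```

```text
clock: 5.15
tool_pos: [484.8, 2.8, 105.5]
tcp_rot: [-0.1, 0.995, 0.0, -0.0]
ft_force: [-0.4, 0.1, -0.5]
width: 0.003
grip_force: 0.0
```

```bash
python3 -m pendant '{"translation":[[0,0,0.07],[0,0,0],[0,0,0]],"rot":[[0,0,0],[0,0,0],[0,0,0]],"jaw":[0,0,0]}'
```

```text
clock: 5.45
tool_pos: [485.1, 2.1, 105.1]
tcp_rot: [-0.1, 0.995, 0.0, 0.0]
ft_force: [-0.4, -0.6, -0.3]
width: 0.006
grip_force: 0.0
```

```bash
python3 -m pendant '{"translation":[[0,0,0.05],[0,0,0],[0,0,0]],"rot":[[0,0,0],[0,0,0],[0,0,0]],"jaw":[0,0,0]}'
```

```text
clock: 5.75
tool_pos: [485.2, 2.0, 104.7]
tcp_rot: [-0.1, 0.995, 0.0, 0.0]
ft_force: [-1.1, 0.3, 4.4]
width: 0.006
grip_force: 2.1
```

```bash
python3 -m pendant '{"translation":[[0,0,0.05],[0,0,0],[0,0,0]],"rot":[[0,0,0],[0,0,0],[0,0,0]],"jaw":[0,0,0]}'
```

```text
clock: 6.05
tool_pos: [485.2, 2.0, 104.6]
tcp_rot: [-0.1, 0.995, 0.0, 0.0]
ft_force: [-2.7, 1.0, 11.3]
width: 0.004
grip_force: 5.7
```

Lid_2 is firm too. Next is lid_3.

```bash
python3 -m pendant '{"translation":[[0,0,-1.6],[0,-2.95,0],[0,-2.95,0],[0,-2.95,0],[0,0,0.9],[0,0,0.5],[0,0,0.07],[0,0,0],[0,0,0]],"rot":[[0,0,0],[0,0,0],[0,0,0],[0,0,0],[0,0,0],[0,0,0],[0,0,0],[0,0,0],[0,0,0]],"jaw":[0,0,0,0,0,0,0,0,0]}'
```

```text
clock: 6.95
tool_pos: [502.7, -84.0, 105.3]
tcp_rot: [-0.1, 0.995, 0.0, -0.0]
ft_force: [-0.3, 0.2, -0.2]
width: -0.001
grip_force: 0.0
```

```bash
python3 -m pendant '{"translation":[[0,0,0.05],[0,0,0],[0,0,0]],"rot":[[0,0,0],[0,0,0],[0,0,0]],"jaw":[0,0,0]}'
```

```text
clock: 7.25
tool_pos: [502.7, -84.8, 104.9]
tcp_rot: [-0.1, 0.995, 0.0, 0.0]
ft_force: [0.1, -0.0, 0.9]
width: 0.006
grip_force: 0.0
```

```bash
python3 -m pendant '{"translation":[[0,0,0.05],[0,0,0],[0,0,0]],"rot":[[0,0,0],[0,0,0],[0,0,0]],"jaw":[0,0,0]}'
```

```text
clock: 7.55
tool_pos: [502.8, -85.0, 104.4]
tcp_rot: [-0.1, 0.995, 0.0, 0.0]
ft_force: [-0.6, 0.7, 1.6]
width: 0.004
grip_force: 0.9
```

```bash
python3 -m pendant '{"translation":[[0,0,0.05],[0,0,0],[0,0,0]],"rot":[[0,0,0],[0,0,0],[0,0,0]],"jaw":[0,0,0]}'
```

```text
clock: 7.85
tool_pos: [502.8, -85.0, 103.9]
tcp_rot: [-0.1, 0.995, 0.0, 0.0]
ft_force: [-0.5, 0.9, 1.8]
width: 0.005
grip_force: 1.3
```

It gives at under 2 N; I'll check that it goes past the 2 mm of play.

```bash
python3 -m pendant '{"translation":[[0,0,0.06],[0,0,0.06],[0,0,0]],"rot":[[0,0,0],[0,0,0],[0,0,0]],"jaw":[0,0,0]}'
```

```text
clock: 8.15
tool_pos: [502.7, -85.0, 102.6]
tcp_rot: [-0.1, 0.995, 0.0, 0.0]
ft_force: [0.2, 0.6, 2.2]
width: 0.004
grip_force: 1.1
```

```bash
python3 -m pendant '{"translation":[[0,0,0.06],[0,0,0.06],[0,0,0]],"rot":[[0,0,0],[0,0,0],[0,0,0]],"jaw":[0,0,0]}'
```

```text
clock: 8.45
tool_pos: [502.7, -85.0, 101.3]
tcp_rot: [-0.1, 0.995, 0.0, 0.0]
ft_force: [-0.5, 0.7, 1.8]
width: 0.006
grip_force: 1.1
```

Lid_3 rocks, so I'll push it open.

```bash
python3 -m pendant '{"translation":[[0,0,0.4],[0,0,0.4],[0,0,0.4],[0,0,0.4],[0,0,0.4],[0,0,0.4],[0,0,0.4],[0,0,0.2],[0,0,0]],"rot":[[0,0,0],[0,0,0],[0,0,0],[0,0,0],[0,0,0],[0,0,0],[0,0,0],[0,0,0],[0,0,0]],"jaw":[0,0,0,0,0,0,0,0,0]}'
```

```text
clock: 9.35
tool_pos: [502.2, -85.0, 70.9]
tcp_rot: [-0.1, 0.995, 0.0, -0.001]
ft_force: [-1.2, 0.2, 0.6]
width: 0.006
grip_force: 0.5
```

```bash
python3 -m pendant '{"translation":[[0,0,0.2],[0,0,0.2],[0,0,0.2],[0,0,0]],"rot":[[0,0,0],[0,0,0],[0,0,0],[0,0,0]],"jaw":[0,0,0,0]}'
python3 - <<'E'
from plant import r
import cv2,numpy as np
d=r.get_image("scene");cv2.imwrite("pics/s2.png",cv2.resize(d["image"][130:330,220:480,::-1],(780,600)));np.savez("s2.npz",**d)
E
```

```text
clock: 9.75
tool_pos: [502.6, -85.0, 65.2]
tcp_rot: [-0.1, 0.995, 0.0, -0.0]
ft_force: [-0.5, -0.0, 1.0]
width: 0.005
grip_force: 0.5
```

View pics/s2.png

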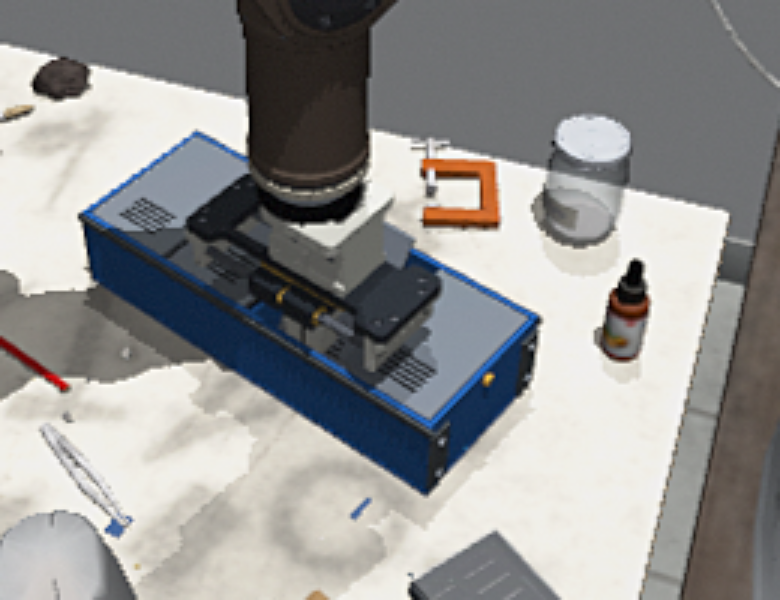

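The crop shows lid_3's raised far edge behind the gripper at about (400,245), with the body clear of its neighbours. I'll go a bit deeper, then lift straight out and measure.

```bash
python3 -m pendant '{"translation":[[0,0,0.2],[0,0,0.15],[0,0,0]],"rot":[[0,0,0],[0,0,0],[0,0,0]],"jaw":[0,0,0]}'
```

```text
clock: 10.1
tool_pos: [502.2, -85.2, 62.1]
tcp_rot: [-0.1, 0.995, 0.0, -0.0]
ft_force: [-3.6, -0.6, 10.5]
width: 0.008
grip_force: 4.3
```

```bash
python3 -m pendant '{"translation":[[0,0,-1],[0,0,-2],[0,0,-3],[0,0,-3],[0,0,-3],[0,0,-3],[0,0,-3],[3,0,0],[4,0,0],[4,0,0],[0,0,0],[0,0,0]],"rot":[[0,0,0],[0,0,0],[0,0,0],[0,0,0],[0,0,0],[0,0,0],[0,0,0],[0,0,0],[0,0,0],[0,0,0],[0,0,0],[0,0,0]],"jaw":[0,0,0,0,0,0,0,0,0,0,0,0]}'
python3 - <<'E'
from plant import r
from h import *
d=r.get_image("scene");cv2.imwrite("pics/s3.png",cv2.resize(d["image"][130:330,220:480,::-1],(780,600)))
d=r.get_image("top")
P=cloud(d)[d["z_map"]>0];c=np.array([502.8,-85])+38*np.array([.98,.2])
q=(P[:,:2]-c);x=q@[.98,.2];y=q@[-.2,.98]
s=(abs(y)<32)&(abs(x)<62)&(P[:,2]<170)&(P[:,2]>20);f=s&(x>3)
k=np.polyfit(x[f&(P[:,2]>84)],P[f&(P[:,2]>84),2],1);print(k,np.degrees(np.arctan(k[0])),f.sum(),P[s,2].max())
for a in range(-60,60,8):
    t=s&(x>=a)&(x<a+8);print(a,t.sum(),np.median(P[t,2]) if t.any() else None)
E
```

```text
clock: 11.3
tool_pos: [394.8, -106.9, 242.7]
tcp_rot: [-0.099, 0.995, 0.0, 0.001]
ft_force: [0.3, -0.4, 0.1]
width: 0.003
grip_force: 0.0
[ 1.43116836 85.64518415] 55.056852104245905 273 138.0232050606346
-60 1 20.0062434331071
-52 0 None
-44 11 24.96650600799535
-36 57 33.28857421233488
-28 59 48.35380506799379
-20 60 59.62738892607797
-12 62 71.51545002274668
-4 65 83.39334507222293
4 64 97.30212748069334
12 67 108.61753996492416
20 70 120.39385106358657
28 64 130.85714757029712
36 0 None
44 0 None
52 0 None
```

View pics/s3.png

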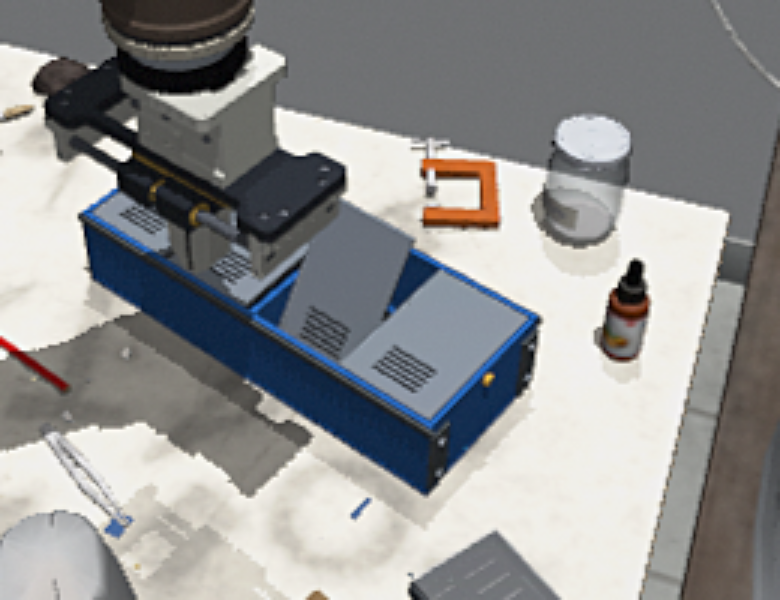

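Lid_3 stands open at about 55°, with its raised plate near (345,260). The other lids are shut, the bystanders are untouched and the arm is clear.

```bash
python3 -c "
from plant import r
print(r.job_done())"
```

```text
the job is handed in; nothing more can be done
None
```

Lid_3 was the one that rocked: it is open to about 55° and stays there, the arm is clear, and the job is handed in; lid_1 and lid_2 stayed firm (peak readings 16 N and 11 N) and lid_4 never needed testing.

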